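# Plug-gauge two pantry shelf feet and bin the blocked one

## Task

One of the two aluminium shelf feet has a blocked hole, and you cannot see which: try the plug gauge in both, pressing gently (no more than about 35 N) and, in the blocked one, bearing for a moment on what stops it. After that leave the gauge standing fully home, collar down, in the good foot where that stands on the board, and only then set the blocked foot upright in the white bin. Do not disturb the tins, jars and spoon.

Things in the scene. Friction and masses are not known exactly. Their poses are not given: they have to be found in the camera images.
- foot_a: one of two outwardly identical plain aluminium shelf feet: block 54 x 54 mm, 45 mm high, 0.21 to 0.42 kg, loose, standing on the board. In its top a central round hole. Origin: centre of the underside; z up along the hole, x and y square to the sides (x within 0.5 rad of world x)
- foot_b: the other of the two outwardly identical plain aluminium shelf feet: block 54 x 54 mm, 45 mm high, 0.21 to 0.42 kg, loose, standing on the board. In its top a central round hole. Origin: centre of the underside; z up along the hole, x and y square to the sides (x within 0.5 rad of world x)
- foot_a_mouth (a point): centre of this foot's hole at its top face: 21.5 mm in diameter, 1 mm chamfer, blind. In one foot it is free to 37 mm, so the gauge goes home; in the other a loose slug blocks it 18 mm below the mouth. Either foot may be the blocked one
- foot_b_mouth (a point): centre of this foot's hole at its top face: 21.5 mm in diameter, 1 mm chamfer, blind. In one foot it is free to 37 mm, so the gauge goes home; in the other a loose slug blocks it 18 mm below the mouth. Either foot may be the blocked one
- gauge: plug gauge, 0.2 kg, 92 mm long: steel pin 20 mm in diameter, 36 mm long, chamfered 1.5 mm at the tip; collar 32 mm across, 6 mm thick; black square handle 24 x 24 mm, 50 mm long. Starts upright in the stand, tip 6 mm above the counter. Origin: centre of the pin's tip; z from tip up to handle, x and y square to the handle
- gauge_grip (a point): point to grip on the gauge: on the axis, 68 mm above the tip, mid-handle. With the gauge fully home in a foot the collar lies on the foot's top, the tip is 9 mm above the foot's underside and this point 77 mm above it; in the blocked foot the collar stays 18 mm proud
- stand: wooden stand, fixed, 70 x 70 mm, 30 mm high, with a 24 mm hole, 24 mm deep, holding the gauge. Origin: centre of the underside
- bin: white plastic open bin, fixed, 180 x 180 mm outside, walls 4 mm thick and 55 mm high, floor about 4 mm thick. Origin: centre of the underside; x and y square to the walls
- board: flat beech board, fixed on the counter, 230 x 410 mm, 6 mm thick, on which the two feet and the spice jar stand; its top is at z = 6 mm. Origin: centre of the underside
- bean_tin: bystander, loose, not to be disturbed: tall blue tin, 74 mm across, 108 mm high; origin: centre of its underside
- soup_tin: bystander, loose, not to be disturbed: tall red tin, 74 mm across, 108 mm high; origin: centre of its underside
- fish_tin: bystander, loose, not to be disturbed: low yellow tin, 84 mm across, 38 mm high; origin: centre of its underside
- drum: bystander, loose, not to be disturbed: orange drum, 70 mm across, 115 mm high; origin: centre of its underside
- sauce_jar: bystander, loose, not to be disturbed: amber glass jar with green cap, 70 mm across, 120 mm high; origin: centre of its underside
- spice_jar: bystander, loose, not to be disturbed: small glass jar with black cap, 42 mm across, 60 mm high, standing between the two feet; origin: centre of its underside
- spoon: bystander, loose, not to be disturbed: wooden spoon lying near the robot; origin: its middle
Mind the look-alikes: they are no part of the job. Leave any yellow look-alike of the foot_a alone.

How it is judged (in metres and radians):
On the way, in this order (a step that is already met when the one before it is completed fails the run):
1. the gauge, inside the blocked foot's hole, bears on the slug (foot on the board with over 5.5 N, its weight included) (((z of gauge in the frame of foot_a between 0.021 and 0.031 m and horizontal distance between gauge and foot_a below 0.004 m and contact force between foot_a and board above 5.5 N) or (z of gauge in the frame of foot_b between 0.021 and 0.031 m and horizontal distance between gauge and foot_b below 0.004 m and contact force between foot_b and board above 5.5 N))), for 0.1 s.
2. after that, the gauge is fully home in the good foot, with both feet still standing on the board within 50 mm of where they began (((z of gauge in the frame of foot_a below 0.0115 m and horizontal distance between gauge and foot_a below 0.004 m and angle between the z axis of gauge and the z axis of foot_a, either way round below 0.08 rad and angle between each of foot_a, foot_b's own z axis and vertical below 0.08 rad and height (world z) of each of foot_a, foot_b below 0.01 m and distance of each of foot_a, foot_b from where it was at the start of the episode below 0.05 m) or (z of gauge in the frame of foot_b below 0.0115 m and horizontal distance between gauge and foot_b below 0.004 m and angle between the z axis of gauge and the z axis of foot_b, either way round below 0.08 rad and angle between each of foot_b, foot_a's own z axis and vertical below 0.08 rad and height (world z) of each of foot_b, foot_a below 0.01 m and distance of each of foot_b, foot_a from where it was at the start of the episode below 0.05 m))), for 0.2 s.
At the end, for the whole second after the job is handed in: Gauge home in the good foot (collar within 2.5 mm of its top, axes within 4 mm, 0.08 rad), which stands upright on the board within 50 mm of its start; the other foot upright (0.15 rad) on the bin's floor inside its walls; all at rest (((z of gauge in the frame of foot_a below 0.0115 m and horizontal distance between gauge and foot_a below 0.004 m and angle between the z axis of gauge and the z axis of foot_a, either way round below 0.08 rad and angle between foot_a's own z axis and vertical below 0.08 rad and height (world z) of foot_a below 0.01 m and distance of foot_a from where it was at the start of the episode below 0.05 m and x of foot_b in the frame of bin between -0.058 and 0.058 m and y of foot_b in the frame of bin between -0.058 and 0.058 m and z of foot_b in the frame of bin below 0.012 m and angle between foot_b's own z axis and vertical below 0.15 rad and linear speed of each of foot_b, gauge below 0.02 m/s) or (z of gauge in the frame of foot_b below 0.0115 m and horizontal distance between gauge and foot_b below 0.004 m and angle between the z axis of gauge and the z axis of foot_b, either way round below 0.08 rad and angle between foot_b's own z axis and vertical below 0.08 rad and height (world z) of foot_b below 0.01 m and distance of foot_b from where it was at the start of the episode below 0.05 m and x of foot_a in the frame of bin between -0.058 and 0.058 m and y of foot_a in the frame of bin between -0.058 and 0.058 m and z of foot_a in the frame of bin below 0.012 m and angle between foot_a's own z axis and vertical below 0.15 rad and linear speed of each of foot_a, gauge below 0.02 m/s))); the robot touches nothing.
It fails at once if the gauge, in or on a foot, presses it onto the board with more than 40 N, the foot's weight included ((horizontal distance between gauge and foot_a below 0.02 m and z of gauge in the frame of foot_a below 0.05 m and contact force between foot_a and board above 40 N) or (horizontal distance between gauge and foot_b below 0.02 m and z of gauge in the frame of foot_b below 0.05 m and contact force between foot_b and board above 40 N)).
It fails at once if a tin, jar or the spoon is moved more than 30 mm or tipped (distance of any of bean_tin, soup_tin, fish_tin, drum, sauce_jar, spice_jar, spoon from where it was at the start of the episode above 0.03 m or angle between any of bean_tin, soup_tin, fish_tin, drum, sauce_jar, spice_jar's own z axis and vertical above 0.4 rad).
It also fails if it takes over 72 s, if anything falls off the work surface, if the arm or the gripper's body presses on something with over 40 N, if the wrist force passes 120 N, or if a joint passes its speed limit or range.

## Robot

A 6-joint arm with a two-finger parallel gripper is mounted at the origin on the work surface. World frame = base frame: x ahead of the robot, y to its left, z up, the work surface at z = 0. Lengths are in m, angles in degrees, forces in N, time in s.
With the tool pointing down it reaches from about 0.4 to 0.825 m from the base axis. Payload 7 kg.
Tool frame: the origin (TCP) lies on the centre line of the jaws, within the pads' length; the fingertips stand 8 mm ahead of it and the grasp point (between the pads) lies 11 mm behind it; z points along the fingers, y is the line along which they close (so a half turn about z gives the same grasp; the last joint's range is limited). The gripper opens to 88 mm and grips with 3 to 60 N. Pads are 19 mm wide; open, the fingers measure 130 mm over their backs; the gripper's body (78 mm by 193 mm) begins 47 mm behind the grasp point.
Start: joints at [80.621, 20.546, 0.682, 0, -70.136, -16.507], TCP at [0.295, 0.607, 0.235] pointing down, gripper open.
Joint ranges: [-176.03, 176.03], [-82.01, 121.73], [-58.28, 71.71], [-173.87, 95.51], [-174.79, -0.11], [-173.66, 173.66]. Speed limits (degrees/s): [136.94, 136.94, 172.46, 180, 180, 180].

## Interface

Orientations are given as [roll, pitch, yaw] about the fixed x, y, z axes, in that order (R = Rz(yaw) Ry(pitch) Rx(roll)).
In Python, from plant import ctrl, vision gives the robot as it stands. The module is installed in compiled form; this text tells all that it offers.
- The arm moves only by the tool move_arm, never from a script. Its argument "moves" is one flat list of numbers, 7 for each row, row after row: the finger opening in cm, from 0 to 8.76, then the shift along the tool's x, y, z in cm, then the turn, a rotation vector about the tool's x, y, z in rad. A call has 1 to 8 rows; each row shifts and turns the commanded pose from where the row before left it, along the tool's axes as they then stand; what a row does not reach is not made up. A row lasts 1/10 s, in which the tool goes at most 50 mm and 8.59 degrees, less where a joint would pass 70% of its speed; a pose out of reach is approached as far as the arm can. A call with a gripper value outside its range is refused whole. The fingers move at their own pace and stop on an object; the grip force is fixed at half the most. Time passes only in rows, so rows that do not move let the fingers close. It gives the time, the measured TCP pose, the force, the opening and the grip force at its end, in the units of the state.
- ctrl.get_obs(): the state, without advancing time (a new reading comes with each control period).
- vision.snapshot(name): name is "side" or "top" or "wrist"; returns (picture, depth): 384x512x3 uint8, red, green, blue; 384x512 float32, m along the optical axis (not along the pixel's ray), 0 where there is no reading.
- vision.camera_model(name): a dict with "vertical_fov" (degrees; the focal length in pixels is half the picture's height over the tangent of half this angle, whatever the lens; pixels are square), "cx", "cy" (the principal point, pixels), "cam_to_world" (4x4, takes a point from camera to world coordinates). Camera axes: x right, y down, z forward; pixel columns grow to the right and rows downward; lengths in m; the calibration is good to about 2 mm. The wrist camera is an equidistant fisheye: a pixel r from the principal point sees the ray r / f radians off the axis. A picture is of the moment at which its call begins: read the wrist's pose just before it. camera_model takes no time and is no camera call; for the wrist camera it gives the pose at the moment of the call.
- ctrl.close_job(): hands the job in; it is judged then, once.
The state is a dict: "clock": time; "joint_pos": joint angles; "qvel": joint speeds; "tau": joint torques, N m; "tool_pos": TCP position; "orientation": TCP orientation; "force": force on the tool from outside, world axes, zero at the start; "moment": the same for the moment, N m; "opening": finger opening in m; "gripper_force": force on a finger pad.
Only numpy, scipy, OpenCV 4.12 (cv2) and the standard library are available. Lean on these libraries where they do the work, as an engineer would, in place of code of your own. Each camera call takes 0.05 s, during which the arm holds its last target. There are 200 camera calls.

## Working session

There is one attempt and no reset: what is moved stays moved. The work goes in short steps, Python scripts to look and compute and a tool call to move; the robot and the scene stay as the last step left them, time stands still between calls to the robot, and variables do not carry over. Pictures are saved under pics/ and viewed, at most 10 in all, crops included, and the job is handed in when it is done.

Besides the shell and the picture viewer there is one more tool, called as name(argument=value, ...) on one line, values as JSON. move_arm: Moves the arm, as the interface text tells. Its arguments: {"type":"object","properties":{"moves":{"type":"array"}},"required":["moves"]}

```bash
mkdir -p pics
python3 - <<'E'
from plant import ctrl, vision
import numpy as np, cv2
print(ctrl.get_obs())
for n in("top","side"):
    m=vision.camera_model(n);p,d=vision.snapshot(n)
    np.savez(n+'.npz',p=p,d=d,T=m['cam_to_world'],i=[m['vertical_fov'],m['cx'],m['cy']])
    print(n,m)
    cv2.imwrite(f'pics/{n}0.png',cv2.resize(p[:,:,::-1],(800,600),interpolation=cv2.INTER_CUBIC))
E
```

```text
{'clock': 0.0, 'joint_pos': array([ 8.06209465e+01,  2.05905757e+01,  6.34157656e-01, -2.06506274e-02,
       -7.01355188e+01, -1.65081149e+01]), 'qvel': array([-0.01580266,  0.11805877,  0.01498009,  0.06056037,  0.0080468 ,
        0.02343191]), 'tau': array([-3.78531222e-04, -5.82727754e+01,  2.93042189e+01,  6.99670002e+00,
        6.75269999e-03, -1.68083188e-04]), 'tool_pos': array([0.2945051 , 0.60683816, 0.23363362]), 'orientation': array([ 1.79906336e+02, -7.51381210e-03, -2.58941949e+01]), 'force': array([ 0.04681393, -0.12068555,  0.20133999]), 'moment': array([ 0.01001005, -0.01806511, -0.04077986]), 'gripper_force': 0.0, 'opening': 0.08708416247298134}
top {'vertical_fov': 42.470029408209506, 'cx': 266.68572187295166, 'cy': 181.33935666730125, 'cam_to_world': array([[-0.00847193, -0.98869697,  0.14968812,  0.28081691],
       [-0.99971818,  0.00505466, -0.02319498,  0.05615887],
       [ 0.02217618, -0.14984244, -0.98846116,  1.46119452],
       [ 0.        ,  0.        ,  0.        ,  1.        ]])}
side {'vertical_fov': 43.83526621765865, 'cx': 251.81114244482393, 'cy': 194.37148577039895, 'cam_to_world': array([[ 0.94102073, -0.25467657,  0.22275507,  0.23852341],
       [-0.33807291, -0.68114609,  0.64942029, -0.74277361],
       [-0.01366339, -0.68642541, -0.72707184,  0.97307222],
       [ 0.        ,  0.        ,  0.        ,  1.        ]])}
```

View pics/top0.png

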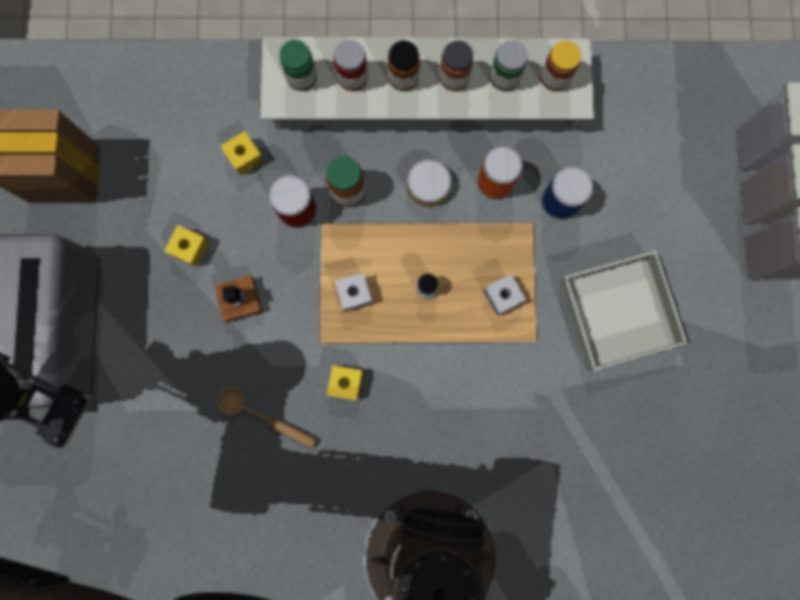

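View pics/side0.png

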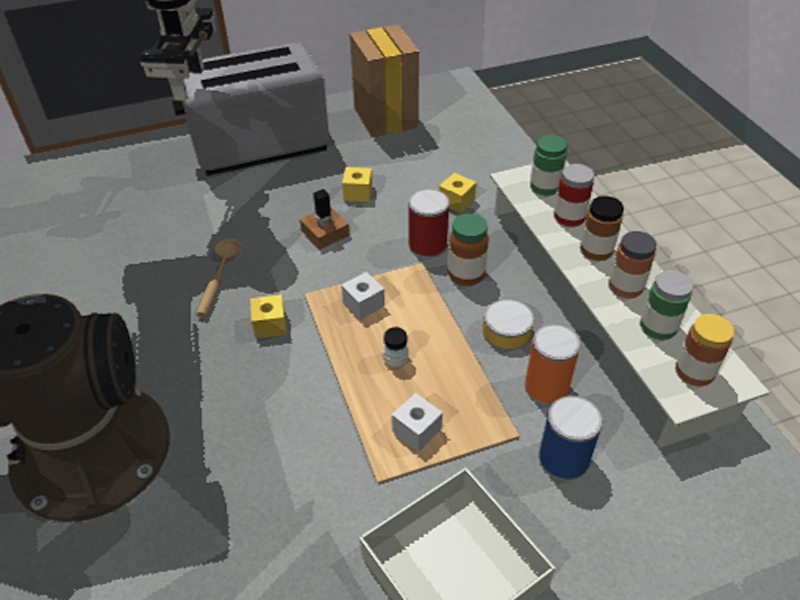

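The top view shows the black gauge handle at (233,294) in the wooden stand. The two grey feet on the board are at (353,291) and (505,294), with the spice jar between them at (428,286), and the bin is at (626,310). The yellow blocks at (240,152), (185,244) and (345,382) are look-alikes. They are off the board and not aluminium-coloured, so I will leave them alone.

```bash
cat > h.py <<'E'
import numpy as np, cv2
from scipy.spatial.transform import Rotation as R
def load(n):
    z=np.load(n+'.npz'); return z['p'],z['d'],z['T'],z['i']
def rays(uv,i,T,fish=False):
    uv=np.atleast_2d(uv).astype(float); f=192/np.tan(np.radians(i[0]/2))
    a=(uv-[i[1],i[2]])/f
    if fish:
        r=np.linalg.norm(a,axis=1,keepdims=True)+1e-12
        v=np.c_[a/r*np.sin(r),np.cos(r)]
    else: v=np.c_[a,np.ones(len(a))]
    return v@T[:3,:3].T
def plane(uv,z,i,T,fish=False):
    v=rays(uv,i,T,fish); o=T[:3,3]; return o+v*((z-o[2])/v[:,2:])
def blob(mask,near):
    n,l,s,c=cv2.connectedComponentsWithStats(mask.astype(np.uint8))
    k=[j for j in range(1,n) if s[j,4]>8]
    j=min(k,key=lambda j:np.hypot(*(c[j]-near))); return c[j],l==j,s[j,4]
def shift(d,o):  # world shift -> tool axes cm
    from scipy.spatial.transform import Rotation as R
    return R.from_euler('xyz',o['orientation'],degrees=True).inv().apply(d)*100
E
python3 - <<'E'
from h import *
S=1.5625
for n,pts in (("top",dict(g=(233,294),A=(353,291),B=(505,294))),("side",dict(g=(322,205),A=(364,281),B=(417,413)))):
    p,d,T,i=load(n); hsv=cv2.cvtColor(p,cv2.COLOR_RGB2HSV).astype(int)
    up=cv2.resize(p,None,fx=4,fy=4,interpolation=cv2.INTER_CUBIC).mean(2)
    for k,q in pts.items():
        q=np.array(q)/S
        c,m,a=blob(up<70,q*4+1.5); c=(c-1.5)/4
        z=.098 if k=='g' else .051
        print(n,k,c.round(1),a/16,plane(c,z,i,T)[0].round(4))
    # light grey block outlines
    m=(hsv[...,2]>125)&(hsv[...,1]<40)
    for k in 'AB':
        c,b,a=blob(m,np.array(pts[k])/S); ys,xs=np.nonzero(b)
        if n=='top':
            w=plane(np.c_[xs,ys],.051,i,T)[:,:2]
            r=cv2.minAreaRect((w*1000).astype(np.float32)); print(k,a,r)
p,d,T,i=load('top')
m=(d>0); ys,xs=np.nonzero(m); f=192/np.tan(np.radians(i[0]/2)); dd=d[ys,xs]
P=np.c_[(xs-i[1])/f*dd,(ys-i[2])/f*dd,dd]@T[:3,:3].T+T[:3,3]
s=(xs>540/S)&(xs<710/S)&(ys>230/S)&(ys<390/S)&(P[:,2]>.045)&(P[:,2]<.08)
r=cv2.minAreaRect((P[s,:2]*1000).astype(np.float32)); print('bin',s.sum(),r)
s=(xs>210/S)&(xs<265/S)&(ys>270/S)&(ys<325/S)
for lo,hi in((.02,.04),(.085,.12)):
    t=s&(P[:,2]>lo)&(P[:,2]<hi); print(t.sum(),cv2.minAreaRect((P[t,:2]*1000).astype(np.float32)))
E
```

```text
top g [157.2 190. ] 437.8125 [0.4645 0.3277 0.098 ]
top A [225.3 185.9] 18.875 [0.4817 0.1423 0.051 ]
top B [322.5 187.7] 17.5625 [ 0.475  -0.1382  0.051 ]
A 318 ((481.642333984375, 141.30447387695312), (54.34666442871094, 54.46508026123047), 18.30816078186035)
B 321 ((475.6494140625, -139.65440368652344), (54.310367584228516, 56.17769241333008), 26.271530151367188)
side g [205.9 130.2] 162.75 [0.4685 0.3258 0.098 ]
side A [229.3 183.6] 0.6875 [0.4774 0.1401 0.051 ]
side B [263.4 264.3] 0.6875 [ 0.4706 -0.1398  0.051 ]
bin 463 ((443.33837890625, -359.6878662109375), (180.2690887451172, 181.85446166992188), 15.375941276550293)
465 ((472.377685546875, 358.32830810546875), (72.2318344116211, 72.36396026611328), 14.783947944641113)
84 ((472.3260498046875, 358.3355407714844), (23.933212280273438, 24.853973388671875), 9.76597785949707)
```

move_arm(moves=[8.7, 1.5, 0.8, -3, 0, 0, 0, 8.7, 3.6, 2.0, 0, 0, 0, 0, 8.7, 3.6, 2.0, 0, 0, 0, 0, 8.7, 3.6, 2.0, 0, 0, 0, 0, 8.7, 3.6, 2.0, 0, 0, 0, 0, 8.7, 3.6, 2.0, 0, 0, 0, 0, 8.7, 3.6, 2.0, 0, 0, 0, 0, 8.7, 3.6, 1.8, 0, 0, 0, 0])

```text
clock: 0.9
tool_pos: [0.4716, 0.3576, 0.2644]
orientation: [180.0, 0.0, -25.9]
force: [-0.4, 0.6, 0.3]
opening: 0.087
gripper_force: 0.0
```

move_arm(moves=[8.7, 0, 0, 0, 0, 0, -0.126, 8.7, 0, 0, 0, 0, 0, -0.126, 8.7, 0, 0, 0, 0, 0, -0.126, 8.7, 0, 0, 0, 0, 0, -0.126, 8.7, 0, 0, 0, 0, 0, -0.126, 8.7, 0, 0, 0, 0, 0, 0, 8.7, 0, 0, 0, 0, 0, 0])

```text
clock: 1.6
tool_pos: [0.4711, 0.3592, 0.2643]
orientation: [180.0, 0.0, 10.0]
force: [-0.6, -1.3, 0.9]
opening: 0.0873
gripper_force: 0.0
```

```bash
cat > snap.py <<'E'
import sys
from plant import ctrl, vision
from h import *
def wrist(name):
    m=vision.camera_model('wrist'); o=ctrl.get_obs(); p,d=vision.snapshot('wrist')
    np.savez(name+'.npz',p=p,d=d,T=m['cam_to_world'],i=[m['vertical_fov'],m['cx'],m['cy']],pos=o['tool_pos'],ori=o['orientation'])
    print(o['clock'],o['tool_pos'].round(4),o['orientation'].round(2),o['force'].round(2),m['vertical_fov'],m['cam_to_world'].round(3).tolist())
    cv2.imwrite(f'pics/{name}.png',p[:,:,::-1])
if __name__=='__main__': wrist(sys.argv[1])
E
python3 snap.py w1
```

```text
1.6 [0.4711 0.3592 0.2643] [1.7998e+02 2.0000e-02 1.0000e+01] [-0.55 -1.29  0.89] 65.70646984690485 [[0.173, -0.948, -0.269, 0.543], [-0.985, -0.166, -0.047, 0.373], [0.0, 0.273, -0.962, 0.414], [0.0, 0.0, 0.0, 1.0]]
```

View pics/w1.png

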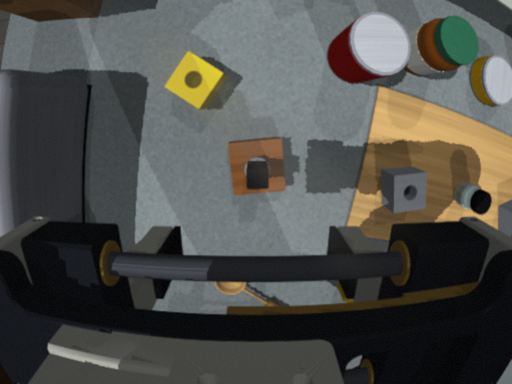

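The wrist view shows the gauge handle at (257,175) in the wooden stand. Foot A's hole is at (409,190), the spice jar is at (480,198), and a yellow look-alike is at (193,80).

```bash
cat >> h.py <<'E'
def cloud(n):
    p,d,T,i=load(n); ys,xs=np.nonzero(d>0); uv=np.c_[xs,ys]
    f=192/np.tan(np.radians(i[0]/2)); a=(uv-[i[1],i[2]])/f
    r=np.linalg.norm(a,axis=1,keepdims=True)+1e-12
    v=np.c_[a/r*np.tan(r),np.ones(len(a))]*d[ys,xs][:,None]
    return uv,v@T[:3,:3].T+T[:3,3]
E
python3 - <<'E'
from h import *
uv,P=cloud('w1')
def near(c,r): return np.hypot(*(uv-c).T)<r
def rect(m): return cv2.minAreaRect((P[m,:2]*1000).astype(np.float32))
m=near((257,172),35)
for lo,hi in((.02,.036),(.085,.12)):
    t=m&(P[:,2]>lo)&(P[:,2]<hi); print(t.sum(),np.median(P[t,2]),rect(t),P[t,:2].mean(0))
m=near((405,190),40)&(P[:,2]>.044)&(P[:,2]<.058); print(m.sum(),np.median(P[m,2]),rect(m))
p,d,T,i=load('w1')
up=cv2.resize(p,None,fx=4,fy=4,interpolation=cv2.INTER_CUBIC).mean(2)
print(up[761,1637])
for th in (50,60): 
    c,b,a=blob(up<th,np.array((409,190))*4); c=(c-1.5)/4; print(th,c,a/16,plane(c,.051,i,T,True))
E
```

```text
2032 0.02983771591357795 ((472.6040344238281, 358.0281677246094), (71.1436996459961, 70.30659484863281), 15.426017761230469) [0.475214   0.35861399]
503 0.09758561843072 ((472.5339050292969, 357.750244140625), (24.369476318359375, 24.064470291137695), 12.371539115905762) [0.47390457 0.35798933]
1182 0.05054289961097502 ((481.7239685058594, 142.19937133789062), (55.156795501708984, 55.37788772583008), 16.352020263671875)
27.333333333333332
50 [407.43784341 190.31799451] 45.5 [[0.48367645 0.14707471 0.051     ]]
60 [409.71992661 190.93227505] 97.9375 [[0.48350294 0.14302601 0.051     ]]
```

move_arm(moves=[8.7, 0, 0, 0, 0, 0, -0.042, 8.7, 0.11, 0.15, 4, 0, 0, 0, 8.7, 0, 0, 4, 0, 0, 0, 8.7, 0, 0, 4, 0, 0, 0, 8.7, 0, 0, 4, 0, 0, 0, 8.7, 0, 0, 4.1, 0, 0, 0, 8.7, 0, 0, 0, 0, 0, 0, 0, 0, 0, 0, 0, 0, 0])

```text
clock: 2.45
tool_pos: [0.4728, 0.3581, 0.0639]
orientation: [179.9, 0.0, 12.6]
force: [-0.0, 1.0, 0.9]
opening: 0.0831
gripper_force: 0.0
```

move_arm(moves=[0, 0, 0, 0, 0, 0, 0, 0, 0, 0, 0, 0, 0, 0, 0, 0, 0, 0, 0, 0, 0, 0, 0, 0, 0, 0, 0, 0, 0, 0, 0, 0, 0, 0, 0])

```text
clock: 2.95
tool_pos: [0.4727, 0.3583, 0.0642]
orientation: [-180.0, -0.0, 12.6]
force: [0.1, -0.4, -0.4]
opening: 0.0447
gripper_force: 0.0
```

move_arm(moves=[0, 0, 0, 0, 0, 0, 0, 0, 0, 0, 0, 0, 0, 0, 0, 0, 0, 0, 0, 0, 0, 0, 0, 0, 0, 0, 0, 0, 0, 0, 0, 0, 0, 0, 0])

```text
clock: 3.45
tool_pos: [0.4725, 0.358, 0.0635]
orientation: [180.0, 0.0, 12.6]
force: [-0.6, -0.2, 0.4]
opening: 0.0239
gripper_force: 30.0
```

move_arm(moves=[0, 0, 0, -3, 0, 0, 0, 0, 0, 0, -3, 0, 0, 0, 0, 0, 0, -3, 0, 0, 0, 0, -0.75, 4.25, 0, 0, 0, 0, 0, -0.75, 4.25, 0, 0, 0, 0, 0, -0.75, 4.25, 0, 0, 0, 0, 0, -0.75, 4.25, 0, 0, 0, 0, 0, -0.77, 4.24, 0, 0, 0, 0])

```text
clock: 4.25
tool_pos: [0.4816, 0.1409, 0.1533]
orientation: [-180.0, 0.0, 12.6]
force: [0.9, -0.3, -1.0]
opening: 0.0238
gripper_force: 30.0
```

move_arm(moves=[0, 0, 0, 0, 0, 0, 0, 0, 0, 0, 0, 0, 0, 0, 0, 0, 0, 0, 0, 0, 0])

```text
clock: 4.55
tool_pos: [0.4823, 0.1431, 0.1535]
orientation: [-180.0, -0.0, 12.6]
force: [-0.4, 0.3, -2.4]
opening: 0.0241
gripper_force: 30.0
```

```bash
python3 snap.py w2
python3 - <<'E'
import cv2
p=cv2.imread('pics/w2.png'); cv2.imwrite('pics/w2c.png',cv2.resize(p[60:340,120:440],None,fx=2,fy=2,interpolation=cv2.INTER_CUBIC))
E
```

```text
4.55 [0.4823 0.1431 0.1535] [-1.7999e+02 -1.0000e-02  1.2610e+01] [-0.44  0.27 -2.42] 65.70646984690485 [[0.218, -0.939, -0.266, 0.554], [-0.976, -0.209, -0.059, 0.16], [-0.0, 0.272, -0.962, 0.304], [0.0, 0.0, 0.0, 1.0]]
```

View pics/w2c.png

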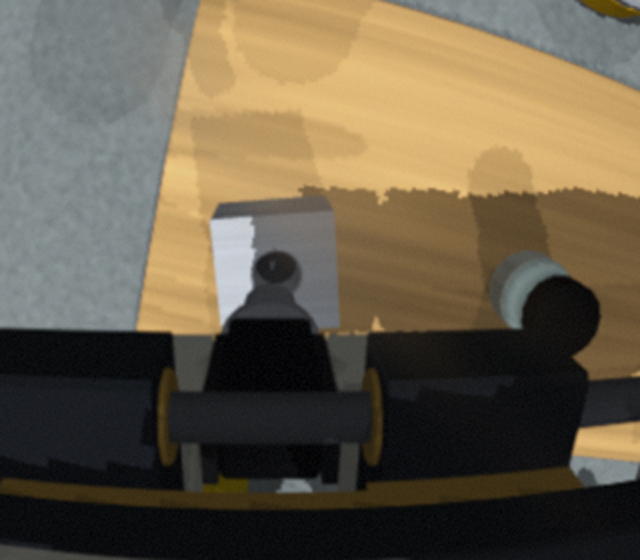

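The crop shows the pin tip just short of foot A's hole, which is centred near crop (277,268). The spice jar, at (560,310), is clear of everything.

Run:
```python
from h import *
uv,P=cloud('w2')
p,d,T,i=load('w2')
for c in((277,250),(254,268),(300,268)):
    print(plane(np.array(c)/2-.25+[120,60],.050,i,T,True).round(4))
m=(np.hypot(*(uv-[258,190]).T)<50)&(P[:,2]>.046)&(P[:,2]<.056); print(m.sum(),cv2.minAreaRect((P[m,:2]*1000).astype(np.float32)))
print(np.median(P[m,2]))
# pin near tip
m=(np.hypot(*(uv-[256,208]).T)<18)&(P[:,2]>.098)&(P[:,2]<.13); print(m.sum(), P[m].min(0),P[m].max(0),P[m].mean(0))
v=R.from_euler('z',-12.6,degrees=True).apply(P[m]-[.4823,.1431,0]); print(v.min(0),v.max(0))
```

```text
[[0.4926 0.1435 0.05  ]]
[[0.4824 0.1516 0.05  ]]
[[0.4868 0.1317 0.05  ]]
2472 ((481.99359130859375, 141.60137939453125), (53.69425582885742, 54.34535217285156), 16.81055450439453)
0.05084644702224861
138 [0.48312885 0.13626651 0.09806717] [0.49177184 0.15405555 0.11315742] [0.49009644 0.1463103  0.10502617]
[ 0.00319877 -0.00772222  0.09806717] [0.00989454 0.0105109  0.11315742]
```

move_arm(moves=[0, -0.05, 0.09, 3, 0, 0, 0, 0, 0, 0, 1.2, 0, 0, 0, 0, 0, 0, 0, 0, 0, 0, 0, 0, 0, 0.2, 0, 0, 0, 0, 0, 0, 0.2, 0, 0, 0, 0, 0, 0, 0.2, 0, 0, 0])

```text
clock: 5.2
tool_pos: [0.4828, 0.1422, 0.1075]
orientation: [-180.0, -0.1, 12.7]
force: [-7.2, -0.5, 21.3]
opening: 0.0237
gripper_force: 30.0
```

move_arm(moves=[0, 0, 0, -0.4, 0, 0, 0, 0, -0.13, -0.03, 0, 0, 0, 0, 0, 0, 0, 0, 0, 0, 0, 0, 0, 0, 0.2, 0, 0, 0, 0, 0, 0, 0.1, 0, 0, 0, 0, 0, 0, 0, 0, 0, 0])

```text
clock: 5.8
tool_pos: [0.4809, 0.1415, 0.1066]
orientation: [180.0, -0.0, 12.6]
force: [1.6, -2.6, -1.0]
opening: 0.0235
gripper_force: 30.0
```

move_arm(moves=[0, 0, 0, 0.2, 0, 0, 0, 0, 0, 0, 0.2, 0, 0, 0, 0, 0, 0, 0.2, 0, 0, 0, 0, 0, 0, 0, 0, 0, 0])

```text
clock: 6.2
tool_pos: [0.4805, 0.1416, 0.1001]
orientation: [180.0, 0.0, 12.6]
force: [2.0, -0.1, -2.0]
opening: 0.0239
gripper_force: 30.0
```

move_arm(moves=[0, 0, 0, 0.25, 0, 0, 0, 0, 0, 0, 0.25, 0, 0, 0, 0, 0, 0, 0.15, 0, 0, 0, 0, 0, 0, 0.1, 0, 0, 0, 0, 0, 0, 0.1, 0, 0, 0, 0, 0, 0, 0, 0, 0, 0])

```text
clock: 6.8
tool_pos: [0.4804, 0.1416, 0.0919]
orientation: [-180.0, 0.0, 12.6]
force: [2.8, -1.3, -2.3]
opening: 0.0241
gripper_force: 30.0
```

move_arm(moves=[0, 0, 0, 0.1, 0, 0, 0, 0, 0, 0, 0.1, 0, 0, 0, 0, 0, 0, 0.1, 0, 0, 0, 0, 0, 0, 0, 0, 0, 0])

```text
clock: 7.2
tool_pos: [0.4808, 0.1418, 0.0904]
orientation: [180.0, -0.0, 12.7]
force: [-3.9, -1.2, 14.1]
opening: 0.0242
gripper_force: 30.0
```

The gauge stopped at exactly the slug depth (tip about 27 mm above the foot's underside) with about 16 N of bearing, so foot A is the blocked one. I'll hold briefly, then go to B.

move_arm(moves=[0, 0, 0, 0, 0, 0, 0, 0, 0, 0, 0, 0, 0, 0])

```text
clock: 7.4
tool_pos: [0.4807, 0.1417, 0.0904]
orientation: [180.0, -0.0, 12.7]
force: [-4.4, -2.2, 14.0]
opening: 0.0241
gripper_force: 30.0
```

move_arm(moves=[0, 0, 0, -1, 0, 0, 0, 0, 0, 0, -1.5, 0, 0, 0, 0, 0, 0, -4, 0, 0, 0, 0, 0, 0, 0, 0, 0, 0])

```text
clock: 7.8
tool_pos: [0.4829, 0.1432, 0.1588]
orientation: [-179.9, -0.4, 12.7]
force: [0.3, 1.0, -1.6]
opening: 0.0242
gripper_force: 30.0
```

move_arm(moves=[0, -1.12, 4.54, 0, 0, 0, 0, 0, -1.12, 4.54, 0, 0, 0, 0, 0, -1.12, 4.54, 0, 0, 0, 0, 0, -1.12, 4.54, 0, 0, 0, 0, 0, -1.12, 4.54, 0, 0, 0, 0, 0, -1.12, 4.54, 0, 0, 0, 0, 0, 0, 0, 0, 0, 0, 0, 0, 0, 0, 0, 0, 0, 0])

```text
clock: 8.6
tool_pos: [0.4738, -0.1399, 0.1536]
orientation: [-180.0, 0.0, 12.4]
force: [0.1, 0.7, -1.6]
opening: 0.0236
gripper_force: 30.0
```

```bash
python3 snap.py w3
python3 - <<'E'
import cv2
from h import *
p=cv2.imread('pics/w3.png'); cv2.imwrite('pics/w3c.png',cv2.resize(p[60:340,120:440],None,fx=2,fy=2,interpolation=cv2.INTER_CUBIC))
uv,P=cloud('w3')
m=(np.hypot(*(uv-[258,190]).T)<60)&(P[:,2]>.046)&(P[:,2]<.056); print(m.sum(),cv2.minAreaRect((P[m,:2]*1000).astype(np.float32)),np.median(P[m,2]))
E
```

```text
8.6 [ 0.4738 -0.1399  0.1536] [-1.7996e+02  4.0000e-02  1.2420e+01] [ 0.05  0.73 -1.57] 65.70646984690485 [[0.214, -0.94, -0.267, 0.545], [-0.977, -0.206, -0.058, -0.123], [-0.001, 0.273, -0.962, 0.304], [0.0, 0.0, 0.0, 1.0]]
2573 ((475.3009033203125, -140.25604248046875), (54.830772399902344, 54.456058502197266), 27.783628463745117) 0.05084425205262294
```

View pics/w3c.png

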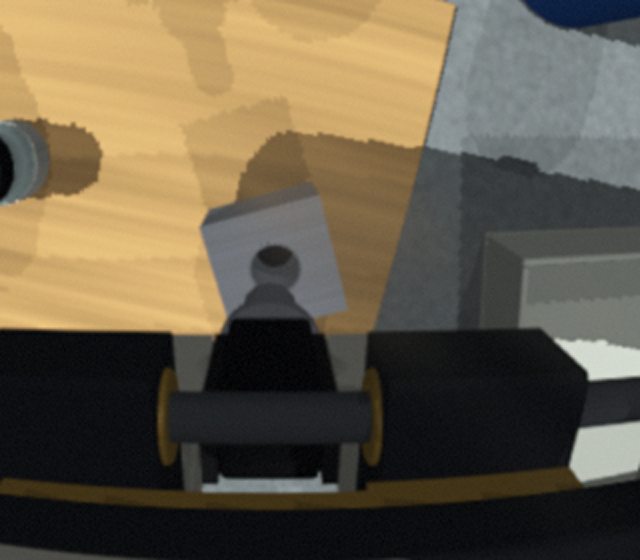

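The crop shows the pin in line with foot B's hole at crop (275,266). The jar is far off to the left and the bin is on the right.

move_arm(moves=[0, 0, 0, 3, 0, 0, 0, 0, 0, 0, 1.2, 0, 0, 0, 0, 0, 0, 0, 0, 0, 0, 0, 0, 0, 0.2, 0, 0, 0, 0, 0, 0, 0.1, 0, 0, 0, 0, 0, 0, 0, 0, 0, 0])

```text
clock: 9.25
tool_pos: [0.475, -0.1386, 0.1097]
orientation: [180.0, -0.1, 12.6]
force: [-0.3, -0.9, -2.2]
opening: 0.024
gripper_force: 30.0
```

move_arm(moves=[0, -0.1, 0.08, 0, 0, 0, 0, 0, 0, 0, 0, 0, 0, 0, 0, 0, 0, 0, 0, 0, 0, 0, 0, 0, 0.1, 0, 0, 0, 0, 0, 0, 0.1, 0, 0, 0, 0, 0, 0, 0, 0, 0, 0])

```text
clock: 9.85
tool_pos: [0.4741, -0.1401, 0.108]
orientation: [180.0, -0.0, 12.6]
force: [-3.3, 1.0, 8.7]
opening: 0.0239
gripper_force: 30.0
```

move_arm(moves=[0, 0, 0, -0.2, 0, 0, 0, 0, -0.1, -0.04, 0, 0, 0, 0, 0, 0, 0, 0, 0, 0, 0, 0, 0, 0, 0.2, 0, 0, 0, 0, 0, 0, 0.1, 0, 0, 0, 0, 0, 0, 0, 0, 0, 0])

```text
clock: 10.45
tool_pos: [0.4736, -0.1397, 0.1079]
orientation: [180.0, -0.1, 12.7]
force: [-3.8, 3.6, 18.0]
opening: 0.0236
gripper_force: 30.0
```

move_arm(moves=[0, 0, 0, -0.3, 0, 0, 0, 0, -0.07, -0.1, 0, 0, 0, 0, 0, 0, 0, 0, 0, 0, 0, 0, 0, 0, 0.2, 0, 0, 0, 0, 0, 0, 0.1, 0, 0, 0, 0, 0, 0, 0, 0, 0, 0])

```text
clock: 11.05
tool_pos: [0.4727, -0.1387, 0.1078]
orientation: [180.0, -0.1, 12.7]
force: [-5.1, 4.5, 20.1]
opening: 0.0238
gripper_force: 30.0
```

move_arm(moves=[0, 0, 0, -0.5, 0, 0, 0, 0, 0, 0, -4, 0, 0, 0, 0, 0, 0, 0, 0, 0, 0, 0, 0, 0, 0, 0, 0, 0])

```text
clock: 11.45
tool_pos: [0.4721, -0.1388, 0.1514]
orientation: [-180.0, -0.1, 12.6]
force: [-0.4, 0.5, -3.0]
opening: 0.0235
gripper_force: 30.0
```

```bash
python3 snap.py w4
cat > meas.py <<'E'
import sys
from h import *
def run(n):
    z=np.load(n+'.npz'); pos=z['pos']; yaw=z['ori'][2]
    uv,P=cloud(n)
    near=np.hypot(*(uv-[258,190]).T)<60
    m=near&(P[:,2]>.046)&(P[:,2]<.056); r=cv2.minAreaRect((P[m,:2]*1000).astype(np.float32)); print(n,r)
    Q=R.from_euler('z',-yaw,degrees=True).apply(P-pos)
    print('foot in tool-yaw frame mm',R.from_euler('z',-yaw,degrees=True).apply(np.r_[np.array(r[0])/1000,0]-[*pos[:2],0])*1000)
    for lo,hi in((-.060,-.055),(-.055,-.05),(-.05,-.045),(-.045,-.04),(-.04,-.035),(-.035,-.03),(-.03,-.025),(-.025,-.02)):
        m=(abs(uv[:,0]-256)<40)&(Q[:,2]>lo)&(Q[:,2]<hi)&(np.hypot(*Q[:,:2].T)<.025)
        if m.sum()>5: print(lo,m.sum(),'xmax %.1f ymin %.1f ymax %.1f'%tuple(1000*np.r_[np.percentile(Q[m,0],97),Q[m,1].min(),Q[m,1].max()]))
    m=(np.hypot(*Q[:,:2].T)<.015)&(Q[:,2]<-.03)&(Q[:,2]>-.07); print('lowest tip z',Q[m,2].min())
for n in sys.argv[1:]: run(n)
E
python3 meas.py w2 w3 w4
```

```text
11.45 [ 0.4721 -0.1388  0.1514] [-1.800e+02 -9.000e-02  1.261e+01] [-0.35  0.51 -2.95] 65.70646984690485 [[0.217, -0.94, -0.265, 0.543], [-0.976, -0.209, -0.059, -0.122], [-0.0, 0.271, -0.963, 0.302], [0.0, 0.0, 0.0, 1.0]]
w2 ((481.99359130859375, 141.60137939453125), (53.69425582885742, 54.34535217285156), 16.81055450439453)
foot in tool-yaw frame mm [-0.66233227 -1.34900403  0.        ]
-0.06 9 xmax 9.3 ymin -7.7 ymax 10.6
-0.055 52 xmax 9.7 ymin -7.6 ymax 10.4
-0.05 47 xmax 9.7 ymin -6.7 ymax 9.6
-0.045 34 xmax 9.7 ymin -3.7 ymax 7.3
-0.025 39 xmax 15.7 ymin -13.1 ymax 15.9
lowest tip z -0.05695785708839063
w3 ((475.3009033203125, -140.25604248046875), (54.830772399902344, 54.456058502197266), 27.783628463745117)
foot in tool-yaw frame mm [ 1.40725582 -0.72191464  0.        ]
-0.06 6 xmax 9.2 ymin -4.7 ymax 5.4
-0.055 53 xmax 9.8 ymin -7.6 ymax 10.5
-0.05 49 xmax 9.8 ymin -6.7 ymax 10.3
-0.045 30 xmax 9.8 ymin -4.4 ymax 6.6
-0.025 39 xmax 15.8 ymin -13.2 ymax 15.9
lowest tip z -0.05713887785285068
w4 ((475.30364990234375, -140.2341766357422), (54.6721076965332, 54.357521057128906), 27.586454391479492)
foot in tool-yaw frame mm [ 2.85333712 -2.08529429  0.        ]
-0.06 9 xmax 7.7 ymin -1.8 ymax 9.8
-0.055 46 xmax 7.8 ymin -6.9 ymax 10.5
-0.05 46 xmax 7.9 ymin -6.0 ymax 9.6
-0.045 21 xmax 8.2 ymin -4.5 ymax 6.6
-0.025 36 xmax 14.5 ymin -12.5 ymax 14.0
lowest tip z -0.0563210028518725
```

The measurements show the gauge has slid about 1.5 mm in the jaws and sits off foot B's hole by roughly (-4.9, +3.3) mm. I'll correct most of that, lower to just above the mouth, and measure again where the pin tip and the foot's top are at the same depth.

move_arm(moves=[0, 0.44, 0.25, 0, 0, 0, 0, 0, 0, 0, 3.5, 0, 0, 0, 0, 0, 0, 0, 0, 0, 0, 0, 0, 0, 0, 0, 0, 0])

```text
clock: 11.9
tool_pos: [0.4759, -0.1406, 0.1153]
orientation: [-180.0, 0.2, 12.6]
force: [0.8, -0.1, -1.5]
opening: 0.0238
gripper_force: 30.0
```

```bash
python3 snap.py w5; python3 meas.py w5;  python3 - <<'E'
import cv2
p=cv2.imread('pics/w5.png'); cv2.imwrite('pics/w5c.png',cv2.resize(p[100:280,160:360],None,fx=4,fy=3.3,interpolation=cv2.INTER_CUBIC))
E
```

```text
11.9 [ 0.4759 -0.1406  0.1153] [-179.99    0.2    12.62] [ 0.82 -0.12 -1.45] 65.70646984690485 [[0.218, -0.938, -0.269, 0.548], [-0.976, -0.209, -0.06, -0.123], [-0.0, 0.276, -0.961, 0.265], [0.0, 0.0, 0.0, 1.0]]
w5 ((478.1095886230469, -138.8004913330078), (48.20793914794922, 54.64844512939453), 27.71046257019043)
foot in tool-yaw frame mm [2.60329386 1.29569643 0.        ]
-0.06 13 xmax 7.4 ymin -1.8 ymax 10.6
-0.055 46 xmax 7.6 ymin -6.9 ymax 10.4
-0.05 39 xmax 7.7 ymin -5.9 ymax 8.8
-0.045 24 xmax 8.1 ymin -3.7 ymax 7.3
-0.025 32 xmax 14.3 ymin -12.5 ymax 14.6
lowest tip z -0.06986198935659606
```

View pics/w5c.png

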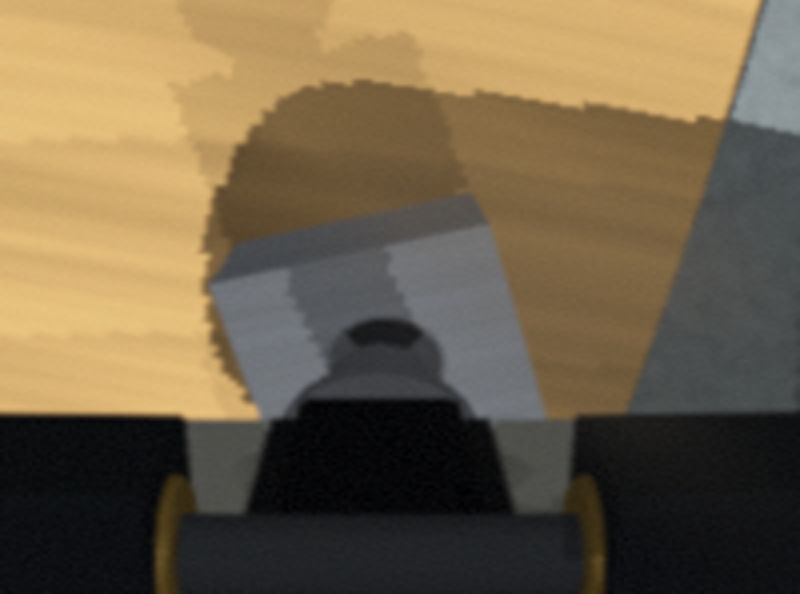

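The crop shows the hole's dark crescent above the pin: pin and hole are centred in column (about 384), but the pin sits about 2 mm short along tool x. I'll shift +2 mm and try again.

move_arm(moves=[0, 0.2, 0.04, 0, 0, 0, 0, 0, 0, 0, 0.4, 0, 0, 0, 0, 0, 0, 0.2, 0, 0, 0, 0, 0, 0, 0.2, 0, 0, 0, 0, 0, 0, 0.1, 0, 0, 0, 0, 0, 0, 0, 0, 0, 0])

```text
clock: 12.55
tool_pos: [0.4784, -0.1403, 0.1069]
orientation: [-180.0, 0.0, 12.6]
force: [0.1, 0.3, -2.5]
opening: 0.0238
gripper_force: 30.0
```

move_arm(moves=[0, 0, 0, 0.15, 0, 0, 0, 0, 0, 0, 0.15, 0, 0, 0, 0, 0, 0, 0.1, 0, 0, 0, 0, 0, 0, 0, 0, 0, 0])

```text
clock: 12.95
tool_pos: [0.4785, -0.1403, 0.1029]
orientation: [-180.0, 0.0, 12.6]
force: [0.3, -0.4, -2.4]
opening: 0.0237
gripper_force: 30.0
```

In, with no side force. Continuing down.

move_arm(moves=[0, 0, 0, 0.3, 0, 0, 0, 0, 0, 0, 0.3, 0, 0, 0, 0, 0, 0, 0.3, 0, 0, 0, 0, 0, 0, 0.1, 0, 0, 0, 0, 0, 0, 0, 0, 0, 0])

```text
clock: 13.45
tool_pos: [0.4783, -0.1403, 0.0927]
orientation: [-180.0, 0.0, 12.6]
force: [-0.9, -1.3, -3.4]
opening: 0.0237
gripper_force: 30.0
```

move_arm(moves=[0, 0, 0, 0.1, 0, 0, 0, 0, 0, 0, 0.1, 0, 0, 0, 0, 0, 0, 0.1, 0, 0, 0, 0, 0, 0, 0, 0, 0, 0])

```text
clock: 13.85
tool_pos: [0.4785, -0.1404, 0.0899]
orientation: [-180.0, 0.0, 12.6]
force: [-1.8, -2.4, -2.0]
opening: 0.0237
gripper_force: 30.0
```

move_arm(moves=[0, 0, 0, 0.1, 0, 0, 0, 0, 0, 0, 0.1, 0, 0, 0, 0, 0, 0, 0.2, 0, 0, 0, 0, 0, 0, 0, 0, 0, 0])

```text
clock: 14.25
tool_pos: [0.4784, -0.1403, 0.0857]
orientation: [-180.0, 0.0, 12.6]
force: [-1.0, -1.2, -3.1]
opening: 0.0238
gripper_force: 30.0
```

move_arm(moves=[0, 0, 0, 0.3, 0, 0, 0, 0, 0, 0, 0.3, 0, 0, 0, 0, 0, 0, 0.3, 0, 0, 0, 0, 0, 0, 0.1, 0, 0, 0, 0, 0, 0, 0, 0, 0, 0])

```text
clock: 14.75
tool_pos: [0.4785, -0.1403, 0.0757]
orientation: [-180.0, 0.0, 12.6]
force: [-1.2, -2.0, -2.7]
opening: 0.0238
gripper_force: 30.0
```

move_arm(moves=[0, 0, 0, 0.1, 0, 0, 0, 0, 0, 0, 0.1, 0, 0, 0, 0, 0, 0, 0, 0, 0, 0])

```text
clock: 15.05
tool_pos: [0.4786, -0.1403, 0.074]
orientation: [180.0, -0.0, 12.6]
force: [-1.4, -1.3, -1.3]
opening: 0.0237
gripper_force: 30.0
```

move_arm(moves=[0, 0, 0, 0.1, 0, 0, 0, 0, 0, 0, 0.1, 0, 0, 0, 0, 0, 0, 0, 0, 0, 0])

```text
clock: 15.35
tool_pos: [0.4787, -0.1403, 0.0725]
orientation: [180.0, -0.0, 12.6]
force: [-3.5, -1.2, 4.4]
opening: 0.0237
gripper_force: 30.0
```

Home: the collar lands at TCP z 0.0725, as predicted. I'll release, lift, and go over foot A.

move_arm(moves=[0, 0, 0, 0, 0, 0, 0, 0, 0, 0, 0, 0, 0, 0, 4.5, 0, 0, 0, 0, 0, 0, 4.5, 0, 0, 0, 0, 0, 0, 4.5, 0, 0, 0, 0, 0, 0, 4.5, 0, 0, 0, 0, 0, 0, 4.5, 0, 0, 0, 0, 0, 0])

```text
clock: 16.05
tool_pos: [0.4788, -0.1403, 0.072]
orientation: [180.0, -0.0, 12.6]
force: [-0.5, 0.2, -0.2]
opening: 0.0449
gripper_force: 0.0
```

move_arm(moves=[4.5, 0, 0, -1.0, 0, 0, 0, 4.5, 0, 0, -2, 0, 0, 0, 8.7, 0, 0, -4.5, 0, 0, 0, 8.7, 0, 0, -4.5, 0, 0, 0, 8.7, 0, 0, -1, 0, 0, 0])

```text
clock: 16.55
tool_pos: [0.4813, -0.1406, 0.2081]
orientation: [179.9, -0.5, 12.7]
force: [0.6, -0.1, -0.7]
opening: 0.0638
gripper_force: 0.0
```

move_arm(moves=[8.7, 1.08, -4.58, 0, 0, 0, 0, 8.7, 1.08, -4.58, 0, 0, 0, 0, 8.7, 1.08, -4.58, 0, 0, 0, 0, 8.7, 1.08, -4.58, 0, 0, 0, 0, 8.7, 1.08, -4.58, 0, 0, 0, 0, 8.7, 1.08, -4.58, 0, 0, 0, 0, 8.7, 0, 0, 0, 0, 0, 0, 8.7, 0, 0, 0, 0, 0, 0])

```text
clock: 17.35
tool_pos: [0.4815, 0.1431, 0.2022]
orientation: [180.0, 0.0, 12.8]
force: [-0.8, 0.3, -0.1]
opening: 0.0873
gripper_force: 0.0
```

```bash
python3 snap.py w6
python3 - <<'E'
from h import *
from plant import vision
uv,P=cloud('w6')
m=(np.hypot(*(P[:,:2]-[.482,.142]).T)<.045)&(P[:,2]>.046)&(P[:,2]<.056); print(m.sum(),cv2.minAreaRect((P[m,:2]*1000).astype(np.float32)),np.median(P[m,2]))
m=vision.camera_model('top');p,d=vision.snapshot('top'); np.savez('top2.npz',p=p,d=d,T=m['cam_to_world'],i=[m['vertical_fov'],m['cx'],m['cy']])
T=m['cam_to_world'];i=[m['vertical_fov'],m['cx'],m['cy']]
f=192/np.tan(np.radians(i[0]/2)); ys,xs=np.nonzero(d>0); dd=d[ys,xs]
P=np.c_[(xs-i[1])/f*dd,(ys-i[2])/f*dd,dd]@T[:3,:3].T+T[:3,3]
n=np.hypot(*(P[:,:2]-[.475,-.14]).T)<.05
for lo,hi in((.046,.056),(.1,.12)):
    t=n&(P[:,2]>lo)&(P[:,2]<hi); print(t.sum(),np.median(P[t,2]),cv2.minAreaRect((P[t,:2]*1000).astype(np.float32)))
a=p[150:230,190:340,::-1]; b=cv2.imread('pics/w6.png')
cv2.imwrite('pics/c6.png',np.vstack([cv2.resize(a,(512,273),interpolation=cv2.INTER_CUBIC),b[:300]]))
E
```

```text
17.35 [0.4815 0.1431 0.2022] [1.800e+02 1.000e-02 1.276e+01] [-0.84  0.32 -0.11] 65.70646984690485 [[0.22, -0.939, -0.266, 0.553], [-0.975, -0.212, -0.06, 0.16], [-0.0, 0.273, -0.962, 0.352], [0.0, 0.0, 0.0, 1.0]]
2346 ((480.1900634765625, 142.45843505859375), (54.87596130371094, 54.35406494140625), 17.049001693725586) 0.05084428045935635
218 0.05087741566366932 ((475.2255554199219, -138.65321350097656), (54.21766662597656, 55.068912506103516), 26.315095901489258)
76 0.10702921185493197 ((476.5939636230469, -137.9167022705078), (24.093461990356445, 23.182342529296875), 12.939631462097168)
```

View pics/c6.png

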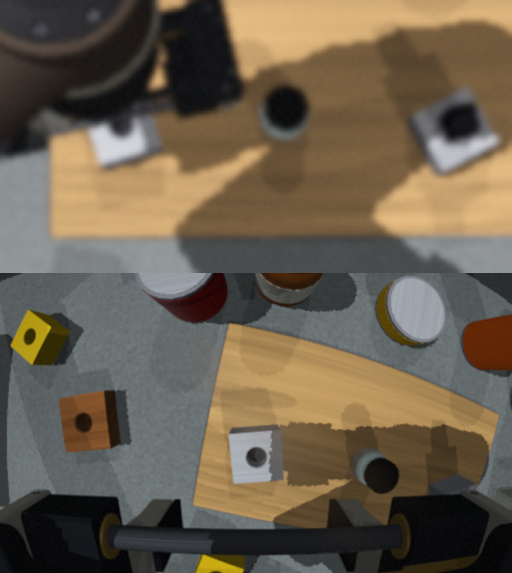

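The composite shows the gauge standing in foot B, with its handle top at z = 0.107, which is fully home. Foot A is clear at lower-view pixel (257,457), centred at world (0.480, 0.1425) with yaw 17°. Next I'll grasp foot A.

move_arm(moves=[8.7, -0.14, 0.02, 2, 0, 0, -0.074, 8.7, 0, 0, 4.2, 0, 0, 0, 8.7, 0, 0, 4.2, 0, 0, 0, 8.7, 0, 0, 4.2, 0, 0, 0, 8.7, 0, 0, 3.2, 0, 0, 0, 8.7, 0, 0, 0, 0, 0, 0])

```text
clock: 18.05
tool_pos: [0.478, 0.1383, 0.0206]
orientation: [179.9, 0.4, 16.7]
force: [-1.2, -0.2, -0.6]
opening: 0.0875
gripper_force: 0.0
```

move_arm(moves=[0, 0, 0, 0, 0, 0, 0, 0, 0, 0, 0, 0, 0, 0, 0, 0, 0, 0, 0, 0, 0, 0, 0, 0, 0, 0, 0, 0, 0, 0, 0, 0, 0, 0, 0, 0, 0, 0, 0, 0, 0, 0])

```text
clock: 18.65
tool_pos: [0.4809, 0.1417, 0.0251]
orientation: [-180.0, -0.1, 16.9]
force: [-1.8, -1.8, 8.9]
opening: 0.0538
gripper_force: 30.0
```

move_arm(moves=[0, 0, 0, -1.5, 0, 0, 0, 0, 0, 0, -3, 0, 0, 0, 0, 0, 0, -4, 0, 0, 0, 0, 0, 0, -4, 0, 0, 0, 0, 0, 0, -3.5, 0, 0, 0, 0, 0, 0, -1.5, 0, 0, 0, 0, 0, 0, 0, 0, 0, 0])

```text
clock: 19.35
tool_pos: [0.4812, 0.1422, 0.2013]
orientation: [-179.9, -0.2, 16.9]
force: [0.1, 0.7, -3.8]
opening: 0.054
gripper_force: 30.0
```

move_arm(moves=[0, -0.7, 1.8, 0, 0, 0, 0, 0, -1.4, 3.6, 0, 0, 0, 0, 0, -1.6, 4.1, 0, 0, 0, 0, 0, -1.6, 4.1, 0, 0, 0, 0, 0, -1.6, 4.1, 0, 0, 0, 0, 0, -1.6, 4.1, 0, 0, 0, 0, 0, -1.6, 4.1, 0, 0, 0, 0, 0, -1.6, 4.1, 0, 0, 0, 0])

```text
clock: 20.15
tool_pos: [0.4538, -0.1809, 0.1972]
orientation: [-179.9, 0.1, 16.9]
force: [2.2, 0.2, -4.0]
opening: 0.0537
gripper_force: 30.0
```

move_arm(moves=[0, -1.6, 4.1, 0, 0, 0, 0, 0, -1.6, 4.1, 0, 0, 0, 0, 0, -1.6, 4.1, 0, 0, 0, 0, 0, -1.0, 2.8, 0, 0, 0, 0, 0, -0.7, 1.8, 0, 0, 0, 0, 0, 0, 0, 0, 0, 0, 0, 0, 0, 0, 0, 0, 0, 0])

```text
clock: 20.85
tool_pos: [0.4411, -0.3597, 0.1969]
orientation: [-179.8, 0.1, 16.8]
force: [-0.4, -0.2, -4.2]
opening: 0.0538
gripper_force: 30.0
```

```bash
python3 snap.py w7
python3 - <<'E'
import cv2
from h import *
uv,P=cloud('w7')
m=(np.hypot(*(P[:,:2]-[.4433,-.3597]).T)<.16)&(P[:,2]>.047)&(P[:,2]<.062); print(m.sum(),cv2.minAreaRect((P[m,:2]*1000).astype(np.float32)))
E
```

```text
20.85 [ 0.4411 -0.3597  0.1969] [-1.7984e+02  1.4000e-01  1.6770e+01] [-0.38 -0.18 -4.2 ] 65.70646984690485 [[0.288, -0.921, -0.264, 0.511], [-0.958, -0.277, -0.076, -0.338], [-0.003, 0.275, -0.961, 0.347], [0.0, 0.0, 0.0, 1.0]]
2168 ((458.297119140625, -357.21014404296875), (150.70616149902344, 180.89556884765625), 15.306386947631836)
```

View pics/w7.png

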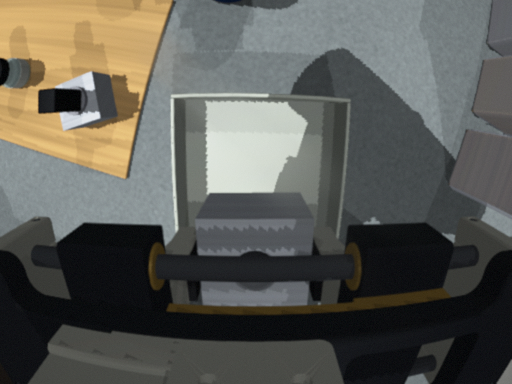

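The held foot is level over the bin at (255,245), inside both side walls. The gauge stands in foot B at (75,100). Lowering.

move_arm(moves=[0, 0, 0, 3, 0, 0, 0, 0, 0, 0, 4, 0, 0, 0, 0, 0, 0, 4, 0, 0, 0, 0, 0, 0, 4, 0, 0, 0, 0, 0, 0, 1.6, 0, 0, 0, 0, 0, 0, 0, 0, 0, 0, 0, 0, 0, 0, 0, 0, 0])

```text
clock: 21.6
tool_pos: [0.4428, -0.3596, 0.0335]
orientation: [180.0, 0.0, 16.9]
force: [0.1, -0.3, -4.0]
opening: 0.0535
gripper_force: 30.0
```

move_arm(moves=[0, 0, 0, 0.2, 0, 0, 0, 0, 0, 0, 0.2, 0, 0, 0, 0, 0, 0, 0.1, 0, 0, 0, 0, 0, 0, 0, 0, 0, 0])

```text
clock: 22.0
tool_pos: [0.4424, -0.3602, 0.0285]
orientation: [180.0, -0.0, 16.8]
force: [0.0, -0.1, -4.8]
opening: 0.0537
gripper_force: 30.0
```

move_arm(moves=[0, 0, 0, 0.2, 0, 0, 0, 0, 0, 0, 0.2, 0, 0, 0, 0, 0, 0, 0.1, 0, 0, 0, 0, 0, 0, 0, 0, 0, 0])

```text
clock: 22.4
tool_pos: [0.4422, -0.3601, 0.0232]
orientation: [-180.0, 0.0, 16.9]
force: [-1.6, 1.2, 0.2]
opening: 0.0537
gripper_force: 30.0
```

Touching the floor. I'll lower 1 mm more, release, and lift.

move_arm(moves=[0, 0, 0, 0.05, 0, 0, 0, 8.0, 0, 0, 0, 0, 0, 0, 8.0, 0, 0, 0, 0, 0, 0, 8.0, 0, 0, 0, 0, 0, 0, 8.0, 0, 0, 0, 0, 0, 0])

```text
clock: 22.9
tool_pos: [0.4425, -0.3602, 0.0226]
orientation: [180.0, -0.0, 16.9]
force: [0.7, 0.1, -0.4]
opening: 0.0784
gripper_force: 0.0
```

move_arm(moves=[8.0, 0, 0, -1, 0, 0, 0, 8.0, 0, 0, -4, 0, 0, 0, 8.0, 0, 0, -4.5, 0, 0, 0, 8.0, 0, 0, -4.5, 0, 0, 0, 8.0, 0, 0, -4.5, 0, 0, 0, 8.0, 0, 0, -4, 0, 0, 0, 8.0, 0, 0, 0, 0, 0, 0])

```text
clock: 23.6
tool_pos: [0.4446, -0.3618, 0.2551]
orientation: [179.5, -0.4, 16.9]
force: [-0.1, 0.1, -0.3]
opening: 0.0801
gripper_force: 0.0
```

```bash
python3 snap.py w8
python3 - <<'E'
from h import *
uv,P=cloud('w8')
m=(np.hypot(*(P[:,:2]-[.4422,-.36]).T)<.045)&(P[:,2]>.04)&(P[:,2]<.06); print(m.sum(),cv2.minAreaRect((P[m,:2]*1000).astype(np.float32)),np.percentile(P[m,2],[5,50,95]))
m=(np.hypot(*(P[:,:2]-[.4755,-.139]).T)<.03)&(P[:,2]>.095)&(P[:,2]<.13); print(m.sum(),P[m].mean(0),np.percentile(P[m,2],[50,95]))
E
```

```text
23.6 [ 0.4446 -0.3618  0.2551] [179.52  -0.45  16.9 ] [-0.08  0.06 -0.33] 65.70646984690485 [[0.29, -0.923, -0.251, 0.513], [-0.957, -0.277, -0.084, -0.338], [0.008, 0.265, -0.964, 0.406], [0.0, 0.0, 0.0, 1.0]]
1738 ((441.54705810546875, -358.63812255859375), (54.74457550048828, 54.14149856567383), 17.215557098388672) [0.0470958  0.04877262 0.05003868]
439 [ 0.47769791 -0.14276245  0.10545466] [0.1065195 0.1081041]
```

View pics/w8.png

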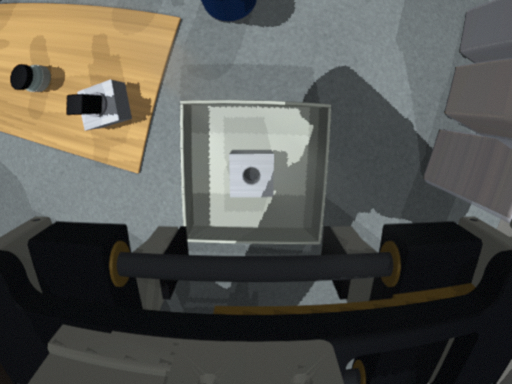

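Foot A stands flat and upright in the bin at (251,174), with its top at z = 0.049. The gauge is home in foot B at (100,104). The robot is clear, so I'm handing the job in.

```bash
python3 -c "
from plant import ctrl
print(ctrl.close_job())"
```

```text
the job is handed in; nothing more can be done
None
```

The job is handed in with no verdict shown: foot A was the blocked one and now stands upright in the white bin, the gauge is fully home in foot B on the board, and the tins, jars and spoon were not touched (about 24 s of the 72 s used).

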